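# Tighten the board holder's sunk hex screw

## Task

Take the orange-handled hex key from its wooden stand, feel gently for the hex socket sunk under the slotted cover of the board holder, and seat the key fully in it without pressing hard. Tighten the screw clockwise (seen from above) in roughly quarter turns, letting go of the key after the first one and carrying on with a fresh grip, until the screw just comes up to its stop; do not force it further. Leave the key standing upright in the screw, let go of it, and do not disturb the other things on the bench.

Things in the scene. Friction and masses are not known exactly. Their poses are not given: they have to be found in the camera images.
- key_grip (a point): Centre of the hex key's orange square handle (30 x 30 mm across, 50 mm tall, 25 mm of it above and below this point). x and y: normals of the handle's flat sides; z: up out of the handle's end. Key 0.14 to 0.24 kg. It starts upright, hanging by its 38 mm collar on the stand's top, its hex loose in the stand's hole; it lifts straight out after 66 mm.
- key_tip (a point): Lower end of the key, 97 mm below key_grip on the same axis. From the tip up: a nose tapering from 9 to 17.2 mm diameter over 7 mm, 2 mm round, the hex shaft (18 mm across flats, one pair of flats facing along key_grip's x) up to 66 mm, the collar (38 mm diameter, 6 mm thick), the handle.
- stand: Wooden key stand, 75 x 75 x 70 mm, fixed, with a 24 mm square hole through its middle. Origin: centre of its underside, z up.
- clamp: Board holder, fixed: grey block 100 (x) x 90 (y) x 56 mm tall centred on this origin (at bench height, z up), aluminium cover on top. Rails, a jaw and a green circuit board extend from it to 203 mm along its own +x, no higher than 57 mm.
- slot_center (a point): Middle of the slot in the holder's cover, at the height of the screw's flat face: 46 mm above the bench, 10 mm below the cover's top. Slot: 34 mm along the holder's x, 50 mm along its y; the flat black screw face fills it. The socket's centre is NOT exactly here: it lies up to 7 mm to either side along the holder's y and up to 2 mm along its x.
- screw (a joint): Angle of the screw in rad, growing clockwise seen from above. Starts at 0 to 0.4; hard stop at 2.7. Turns with steady friction (0.15 N m), stays where left, moves the jaw to the board. Its vertical hex socket: 19 mm across flats, 28 mm deep, sharp-edged, standing at any angle. Key fully seated: tip 28 mm below slot_center's height, handle centre 69 mm above it.
- spray: White spray bottle with a blue cap, 70 mm diameter, 170 mm tall; a bystander. Origin under its centre.
- case: Grey soft-edged instrument case 110 x 150 x 60 mm; a bystander. Origin under its centre.
- dish: Small brass dish, 80 mm diameter, 22 mm tall; a bystander. Origin under its centre.
- driver: Screwdriver lying on the bench; a bystander. Origin at its middle, handle to its -x.
- meter: Yellow hand meter lying flat, 130 x 75 x 35 mm; a bystander. Origin under its centre.
- cap: Black plastic cap, 22 mm diameter, 25 mm tall; a bystander. Origin under its centre.
- wrench: Wrench lying on the bench; a bystander. Origin at its middle.
There are look-alikes about, which are no part of the job. Leave any purple look-alike of the part that bears key_grip alone.

How it is judged:
By the outcome, as a careful person would: the job done as asked, in the order asked, and still so for the second after the job is handed in, with the robot touching nothing.
It also fails if it takes over 58 s, if anything falls off the work surface, if the arm or the gripper's body presses on something with over 40 N, if the wrist force passes 120 N, or if a joint passes its speed limit or range.

## Robot

A 6-joint arm with a two-finger parallel gripper is mounted at the origin on the work surface. World frame = base frame: x ahead of the robot, y to its left, z up, the work surface at z = 0. Lengths are in m, angles in rad, forces in N, time in s.
With the tool pointing down it reaches from about 0.35 to 0.85 m from the base axis. Payload 8.1 kg.
Tool frame: the origin (TCP) lies at the centre of the arm's flange, where the gripper is bolted on; the fingertips stand r.nose_length ahead of it and the grasp point (between the pads) lies 155 mm ahead of it (r.nose_length is the distance from the TCP to the fingertips, in m); z points along the fingers, y is the direction in which the jaws open and shut (so a half turn about z gives the same grasp; the last joint's range is limited). The gripper opens to 85 mm and grips with 20 to 120 N. Pads are 22 mm wide; open, the fingers measure 114 mm over their backs; the gripper's body (76 mm by 85 mm) begins 54 mm behind the grasp point. The pads swing forward as they close: fully open they stand 13 mm farther back than shut.
Start: joints at [1.131, 0.13, 1.488, -0, 1.523, -0.085], TCP at [0.208, 0.563, 0.405] pointing down, gripper open.
Joint ranges: [-2.96, 2.96], [-0.89, 2.26], [0.02, 2.5], [-1.34, 4.48], [0, 2.73], [-2.66, 2.66]. Speed limits (rad/s): [2.39, 2.39, 2.79, 3.14, 3.14, 3.14].

## Interface

Orientations are given as a unit quaternion [x, y, z, w].
In Python, from rig import r gives the robot as it stands.
- The arm moves only by the tool send_rows, never from a script. Its arguments are lists of equal length, an entry for each row: "dp": the shift along the tool's x, y, z in m, a list of three; "rot": the turn, a rotation vector about the tool's x, y, z in rad, a list of three. A call has 1 to 12 rows; each row shifts and turns the commanded pose from where the row before left it, along the tool's axes as they then stand; what a row does not reach is not made up. A row lasts 1/12 s, in which the tool goes at most 41.7 mm and 7.16 degrees, less where a joint would pass 70% of its speed; a pose out of reach is approached as far as the arm can. A call is refused whole if a number of a shift passes 0.0417 or a number of a turn 0.125, either way. A call with a gripper value outside its range is refused whole. "hand" is the finger opening in m, from 0 to 0.0854, set as the call begins (left out, the last holds). The fingers move at their own pace and stop on an object; the grip force is fixed at half the most. Time passes only in rows, so rows that do not move let the fingers close. It gives the time, the measured TCP pose, the force and the opening at its end, in the units of the state.
- r.state(): the state, without advancing time (a new reading comes with each control period).
- r.camera(name): name is "side" or "top"; returns the picture (384x512x3 uint8, blue, green, red); there is no depth.
- r.get_calibration(name): a dict with "fx", "fy", "cx", "cy" (pixels), "dist" ([k1, k2, p1, p2, k3] as OpenCV has them; the pictures are not rectified), "world_from_camera" (4x4, takes a point from camera to world coordinates). Camera axes: x right, y down, z forward; pixel columns grow to the right and rows downward; lengths in m; the calibration is good to about 2 mm. A picture is of the moment at which its call begins. get_calibration takes no time and is no camera call.
- r.sign_off(): hands the job in, once; it reports no verdict.
The state is a dict: "time": time; "joint_positions": joint angles; "joint_velocities": joint speeds; "joint_torque": joint torques, N m; "eef_pos": TCP position; "orientation": TCP orientation; "wrist_force": force on the tool from outside, world axes, zero at the start; "moment": the same for the moment, N m; "gripper_width": finger opening in m.
Only numpy, scipy, OpenCV 4.12 (cv2) and the standard library are available. Lean on these libraries where they do the work, as an engineer would, in place of code of your own. Each camera call takes 0.05 s, during which the arm holds its last target.

## Working session

There is one attempt and no reset: what is moved stays moved. The work goes in short steps, Python scripts to look and compute and a tool call to move; the robot and the scene stay as the last step left them, time stands still between calls to the robot, and variables do not carry over. Pictures are saved under pics/ and viewed, and the job is handed in when it is done.

Besides the shell and the picture viewer there is one more tool, called in YAML: its name, and indented under it one key for each argument. send_rows: Moves the arm, as the interface text tells. Its arguments: {"type":"object","properties":{"dp":{"type":"array","items":{"type":"array","items":{"type":"number"}}},"rot":{"type":"array","items":{"type":"array","items":{"type":"number"}}},"hand":{"type":"number"}},"required":["dp","rot"]}

```bash
mkdir -p pics; ls
python3 - <<'E'
from rig import r
import cv2,json
print(r.state(), r.nose_length)
for n in("side","top"):
    im=r.camera(n); cv2.imwrite(f"pics/{n}0.png",im)
    c=r.get_calibration(n); print(n,c)
E
```

```text
pics
{'time': 0.0, 'joint_positions': array([ 1.13059976e+00,  1.31173637e-01,  1.48933795e+00,  6.57015047e-06,
        1.52300040e+00, -8.54058717e-02]), 'joint_velocities': array([ 8.54500244e-05,  1.08140181e-03, -1.33087231e-04,  5.12667764e-04,
       -4.44047831e-04, -2.04102685e-03]), 'joint_torque': array([-3.34514072e-03, -5.69383335e+01, -5.00571477e+01, -4.63594879e-04,
        1.43153826e-02,  1.65097696e-07]), 'eef_pos': array([0.20831272, 0.56241576, 0.40360445]), 'orientation': array([ 1.76466474e-01,  9.84306183e-01, -9.25865112e-04, -2.52477065e-04]), 'wrist_force': array([-0.17116117, -0.17373564,  0.24498634]), 'moment': array([ 0.03172656, -0.06042902, -0.0030997 ]), 'gripper_width': 0.08563499643794237} 0.1734
side {'fx': 414.08198839539614, 'fy': 414.08198839539614, 'cx': 259.6162746987603, 'cy': 191.84296884550372, 'dist': array([-0.14731042,  0.        ,  0.        ,  0.        ,  0.        ]), 'world_from_camera': array([[ 0.74682993, -0.39573547,  0.53445158, -0.15065826],
       [-0.66483173, -0.42542862,  0.6140108 , -0.80349803],
       [-0.01561485, -0.81388201, -0.58082033,  0.83236497],
       [ 0.        ,  0.        ,  0.        ,  1.        ]])}
top {'fx': 498.4840428746609, 'fy': 498.4840428746609, 'cx': 259.2534985993124, 'cy': 191.60741065796273, 'dist': array([-0.07002638,  0.        ,  0.        ,  0.        ,  0.        ]), 'world_from_camera': array([[ 1.13854063e-03, -9.92099861e-01,  1.25445488e-01,
         3.99436477e-01],
       [-9.99977740e-01, -1.95424887e-03, -6.37962166e-03,
         4.88335210e-03],
       [ 6.57437347e-03, -1.25435432e-01, -9.92080002e-01,
         1.29615679e+00],
       [ 0.00000000e+00,  0.00000000e+00,  0.00000000e+00,
         1.00000000e+00]])}
```

View pics/side0.png

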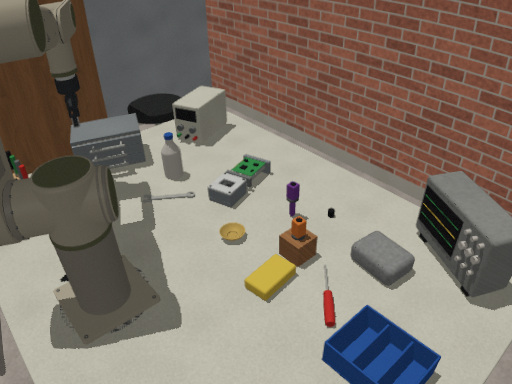

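View pics/top0.png

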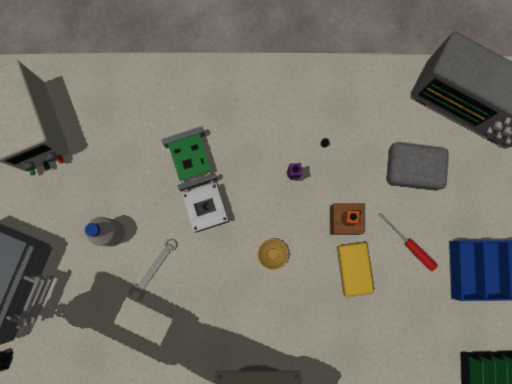

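The side view shows the orange handle in its stand at (299,228) and the purple key at (293,195). In the top view they are at (352,217) and (295,171). The holder is at (206,206) in the top view. The orange one in the wooden stand fits the description, so I'll confirm it in enlarged crops.

Run:
```python
import cv2
t=cv2.imread("pics/top0.png"); s=cv2.imread("pics/side0.png")
def crop(im,x0,y0,w,h,k,n): cv2.imwrite("pics/"+n,cv2.resize(im[y0:y0+h,x0:x0+w],None,fx=k,fy=k,interpolation=cv2.INTER_CUBIC))
crop(t,320,190,60,50,12,"c_key.png")
crop(t,175,170,64,64,9,"c_hold.png")
crop(s,270,205,60,64,9,"c_skey.png")
crop(s,200,150,80,60,9,"c_shold.png")
```

```text
(no output)
```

View pics/c_key.png

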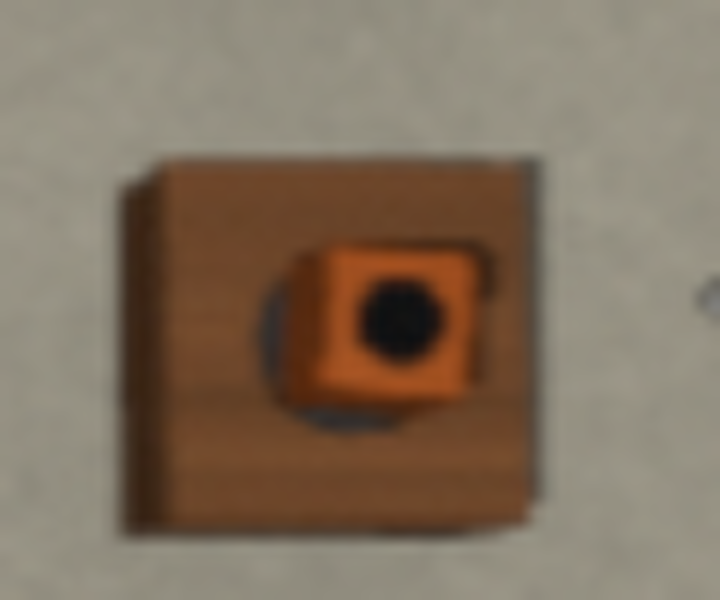

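View pics/c_hold.png

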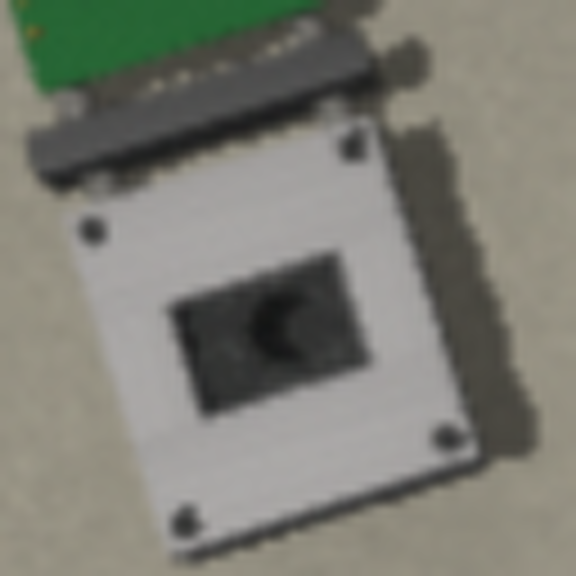

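View pics/c_skey.png

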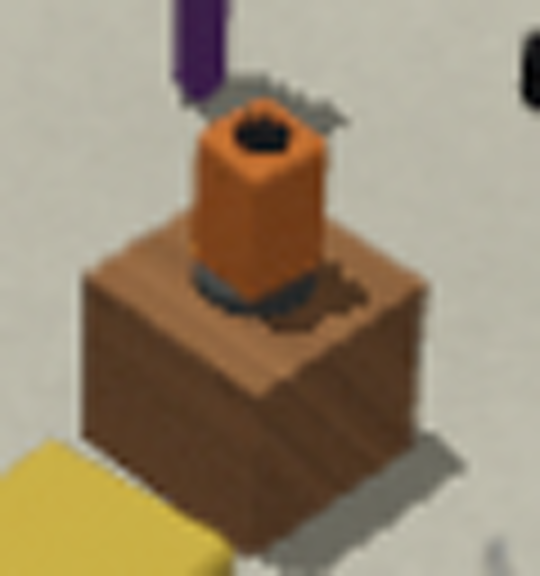

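View pics/c_shold.png

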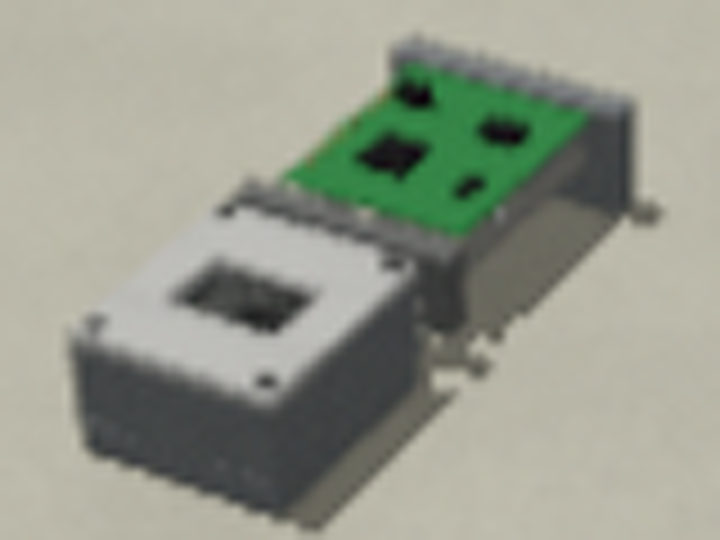

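```bash
cat > h.py <<'E'
import numpy as np, cv2
from rig import r
def ray2z(name,uv,z):
    c=r.get_calibration(name); K=np.array([[c['fx'],0,c['cx']],[0,c['fy'],c['cy']],[0,0,1]])
    p=cv2.undistortPoints(np.array(uv,float).reshape(-1,1,2),K,np.array(c['dist'])).reshape(-1,2)
    W=c['world_from_camera']; d=np.c_[p,np.ones(len(p))]@W[:3,:3].T; o=W[:3,3]
    z=np.broadcast_to(z,(len(p),))
    return o+d*((z-o[2])/d[:,2])[:,None]
def proj(name,P):
    c=r.get_calibration(name); K=np.array([[c['fx'],0,c['cx']],[0,c['fy'],c['cy']],[0,0,1]])
    M=np.linalg.inv(c['world_from_camera'])
    return cv2.projectPoints(np.array(P,float).reshape(-1,1,3),cv2.Rodrigues(M[:3,:3])[0],M[:3,3],K,np.array(c['dist']))[0].reshape(-1,2)
def crop(im,x0,y0,w,h,k,n,stretch=None):
    a=im[y0:y0+h,x0:x0+w]
    if stretch: a=np.clip((a.astype(float)-stretch[0])*255/(stretch[1]-stretch[0]),0,255).astype(np.uint8)
    cv2.imwrite("pics/"+n,cv2.resize(a,None,fx=k,fy=k,interpolation=cv2.INTER_CUBIC))
def orig(pts,x0,y0,k): return (np.array(pts,float)+.5)/k-.5+[x0,y0]
E
python3 - <<'E'
from h import *
t=cv2.imread("pics/top0.png"); s=cv2.imread("pics/side0.png")
g=cv2.cvtColor(t,cv2.COLOR_BGR2GRAY)
print(g[195:219,190:220])
crop(t,190,194,30,26,24,"e_slot.png",(10,90))
crop(s,214,174,26,20,28,"e_sslot.png",(10,120))
k=orig([(333,247),(480,247),(470,392),(322,392)],320,190,12)
P=ray2z("top",k,.126); print(P,P.mean(0))
st=orig([(165,160),(535,158),(532,528),(160,530)],320,190,12)
P=ray2z("top",st,.07); print('stand',P.round(4),P.mean(0))
ho=orig([(65,202),(362,115),(478,460),(180,555)],175,170,9)
P=ray2z("top",ho,.056); print('holder',P.round(4),P.mean(0))
sl=orig([(168,305),(342,253),(372,362),(205,416)],175,170,9)
P=ray2z("top",sl,.056); print('slot',P.round(4),P.mean(0))
hs=orig([(70,335),(408,252),(280,405)],200,150,9)
print('side holder',ray2z("side",hs,.056).round(4))
ks=orig([(262,97),(327,140),(258,180),(197,140)],270,205,9)
P=ray2z("side",ks,.126); print('side key',P.round(4),P.mean(0))
E
```

```text
[[162 163 164 164 164 165 166 166 167 165 166 165 166 165 166 166 165 164
  164 163 161 161 161 161 161 160 161 160 159 145]
 [164 164 166 166 166 166 166 166 165 165 166 166 165 166 165 165 164 163
  163 162 162 161 161 161 161 162 164 163 161 151]
 [166 166 165 165 165 165 165 167 166 167 166 166 165 163 163 162 163 162
  161 159 157 151 147 162 164 165 165 165 163 159]
 [165 166 166 166 166 166 166 166 166 166 164 163 163 163 164 163 160 157
  147 121 104  85 106 157 165 164 165 165 163 161]
 [165 165 165 166 167 165 164 164 164 162 164 164 163 160 157 148 121 105
   87  70  62  56  87 143 164 164 165 167 164 162]
 [166 165 166 163 164 163 165 164 165 164 161 158 150 119  98  90  74  63
   55  53  52  53  77 126 163 166 165 166 165 163]
 [164 163 163 163 164 164 161 160 158 148 121  96  85  70  61  64  55  49
   50  53  52  53  68 114 160 167 165 166 166 163]
 [163 164 164 163 160 152 135 116  94  79  69  56  55  56  46  44  38  39
   43  54  58  53  61 101 156 166 165 166 165 163]
 [164 164 162 149 115  84  72  66  58  58  60  52  51  46  31  25  26  29
   37  47  54  56  59  81 
[... 2065 characters left out ...]
41668 -0.22398188  0.126     ]
stand [[ 0.5267 -0.1866  0.07  ]
 [ 0.5272 -0.2635  0.07  ]
 [ 0.4508 -0.2611  0.07  ]
 [ 0.4504 -0.1843  0.07  ]] [ 0.48877254 -0.22385189  0.07      ]
holder [[0.5549 0.1913 0.056 ]
 [0.5795 0.1087 0.056 ]
 [0.4832 0.0755 0.056 ]
 [0.4567 0.1576 0.056 ]] [0.51857407 0.13326447 0.056     ]
slot [[0.5261 0.162  0.056 ]
 [0.5407 0.1138 0.056 ]
 [0.5103 0.1051 0.056 ]
 [0.4952 0.1512 0.056 ]] [0.51808137 0.13305124 0.056     ]
side holder [[0.4564 0.1564 0.056 ]
 [0.5826 0.1137 0.056 ]
 [0.4858 0.0693 0.056 ]]
side key [[ 0.504  -0.2112  0.126 ]
 [ 0.5034 -0.2386  0.126 ]
 [ 0.4751 -0.2375  0.126 ]
 [ 0.4751 -0.2123  0.126 ]] [ 0.4893936  -0.22490476  0.126     ]
```

View pics/e_slot.png

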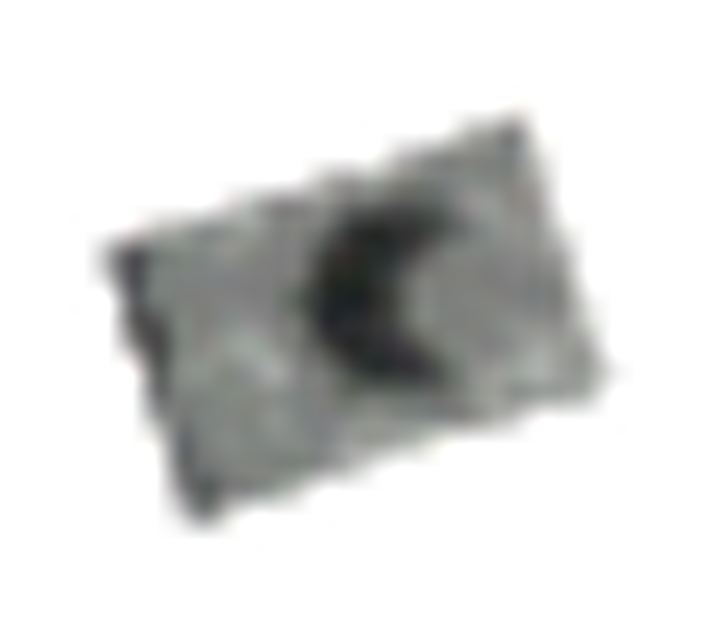

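View pics/e_sslot.png

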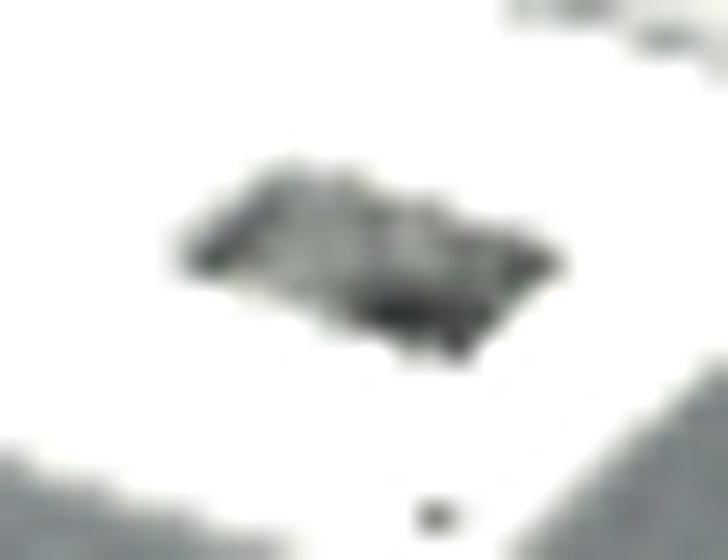

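```bash
cat >> h.py <<'E'
from scipy.spatial.transform import Rotation as R
def tool(): 
    s=r.state(); return s,R.from_quat(s['orientation'])
def need(pos=None,az=None):
    """remaining move: tool-frame shift to pos; rotvec (tool) to pointing straight down with tool y at azimuth az deg"""
    s,q=tool(); 
    if pos is not None: print('d tool mm',(q.inv().apply(np.array(pos)-s['eef_pos'])*1000).round(2))
    y=q.apply([0,1,0]); a=np.degrees(np.arctan2(y[1],y[0]))
    if az is None: az=a
    A=np.radians(az); Y=np.array([np.cos(A),np.sin(A),0]); Z=np.array([0,0,-1.]); X=np.cross(Y,Z)
    q2=R.from_matrix(np.c_[X,Y,Z]); print('az',a.round(2),'rotvec',(q.inv()*q2).as_rotvec().round(4))
    print('t',s['time'],'pos',s['eef_pos'].round(4),'F',s['wrist_force'].round(2),'M',s['moment'].round(3),'w',round(s['gripper_width'],4),'j6',s['joint_positions'][5].round(3))
E
python3 - <<'E'
from h import *
sk=orig([(405,296)],190,194,24); so=ray2z("top",sk,.046)[0]; print('socket',sk,so)
sl=orig([(168,305),(342,253),(372,362),(205,416)],175,170,9)
P=ray2z("top",sl,.056)
# holder axes
ho=orig([(65,202),(362,115),(478,460),(180,555)],175,170,9); H=ray2z("top",ho,.056)
v=(H[0]-H[3]+H[1]-H[2]); yx=np.degrees(np.arctan2(v[1],v[0])); w=(H[0]-H[1]+H[3]-H[2]); print('yaw',yx, np.degrees(np.arctan2(-w[0],w[1])))
hx=v/np.linalg.norm(v); hy=np.array([-hx[1],hx[0],0]); c=(H.mean(0)+P.mean(0))/2
print('off holder x,y mm', (so-c)@hx*1e3,(so-c)@hy*1e3)
need([.4892,-.2243,.401],90)
print('purple',ray2z("top",[(295,171)],.13), 'spray',ray2z("top",[(92,230)],.17))
E
```

```text
socket [[206.39583333 205.85416667]] [0.52107659 0.12996447 0.046     ]
yaw 19.013015676715312 17.242388504079997
off holder x,y mm 1.5585559164698246 -3.914708438179429
d tool mm [-536.7  -640.18    3.74]
az 69.67 rotvec [-0.0016 -0.0004 -0.3548]
t 0.1 pos [0.2083 0.5625 0.4037] F [ 0.54 -0.01  0.51] M [-0.065  0.055 -0.014] w 0.0854 j6 -0.085
purple [[ 0.59634604 -0.08737883  0.13      ]] spray [[0.45327358 0.3770823  0.17      ]]
```

send_rows:
  dp:
    - [-0.022,-0.026,0]
    - [-0.022,-0.026,0]
    - [-0.022,-0.026,0]
    - [-0.022,-0.026,0]
    - [-0.022,-0.026,0]
    - [-0.022,-0.026,0]
    - [-0.022,-0.026,0]
    - [-0.022,-0.026,0]
    - [-0.022,-0.026,0]
    - [-0.022,-0.026,0]
    - [-0.022,-0.026,0]
    - [-0.022,-0.026,0]
  rot:
    - [0,0,0]
    - [0,0,0]
    - [0,0,0]
    - [0,0,0]
    - [0,0,0]
    - [0,0,0]
    - [0,0,0]
    - [0,0,0]
    - [0,0,0]
    - [0,0,0]
    - [0,0,0]
    - [0,0,0]
  hand: 0.085

```text
time: 1.1
eef_pos: [0.3475, 0.1768, 0.4044]
orientation: [0.176, 0.984, -0.0, -0.0]
wrist_force: [1.7, 0.5, 0.2]
gripper_width: 0.0851
```

send_rows:
  dp:
    - [-0.022,-0.026,0]
    - [-0.022,-0.026,0]
    - [-0.022,-0.026,0]
    - [-0.022,-0.026,0]
    - [-0.022,-0.026,0]
    - [-0.022,-0.026,0]
    - [-0.022,-0.026,0]
    - [-0.022,-0.026,0]
    - [-0.022,-0.026,0]
    - [-0.022,-0.026,0]
    - [-0.022,-0.026,0]
    - [-0.022,-0.026,0]
  rot:
    - [0,0,0]
    - [0,0,0]
    - [0,0,0]
    - [0,0,0]
    - [0,0,0]
    - [0,0,0]
    - [0,0,0]
    - [0,0,0]
    - [0,0,0]
    - [0,0,0]
    - [0,0,0]
    - [0,0,0]

```text
time: 2.1
eef_pos: [0.4869, -0.2077, 0.4041]
orientation: [0.177, 0.984, 0.0, -0.0]
wrist_force: [0.2, 0.0, 0.6]
gripper_width: 0.0851
```

Run:
```python
from h import *
need([.4892,-.2243,.301],89)
t=r.camera("top"); crop(t,310,180,80,60,10,"k1.png")
s=r.camera("side"); crop(s,250,190,90,70,8,"k1s.png")
```

```text
d tool mm [ -8.04 -14.77 103.13]
az 69.65 rotvec [ 3.000e-04 -7.000e-04 -3.377e-01]
t 2.1 pos [ 0.4869 -0.2077  0.4041] F [0.21 0.   0.63] M [ 0.027 -0.01  -0.014] w 0.0851 j6 -1.716
```

View pics/k1s.png

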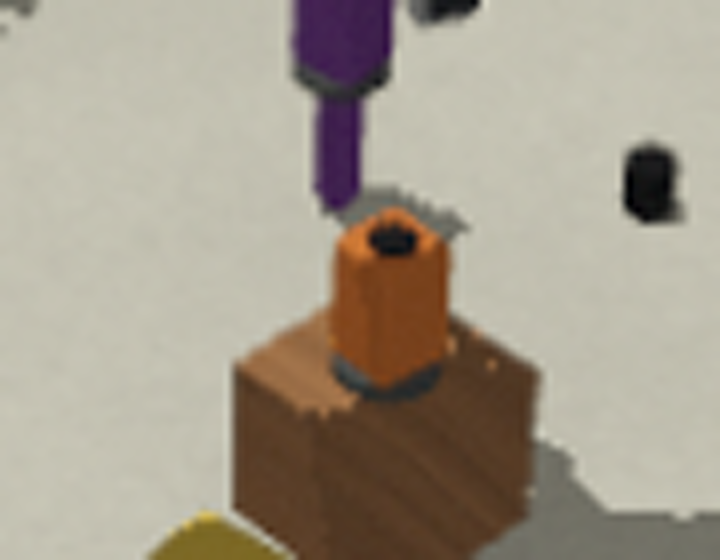

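send_rows:
  dp:
    - [-0.004,-0.0074,0]
    - [-0.004,-0.0074,0]
    - [0,0,0.02]
    - [0,0,0.03]
    - [0,0,0.03]
    - [0,0,0.02]
    - [0,0,0.003]
    - [0,0,0]
  rot:
    - [0,0,0]
    - [0,0,0]
    - [0,0,-0.1]
    - [0,0,-0.1]
    - [0,0,-0.1]
    - [0,0,-0.038]
    - [0,0,0]
    - [0,0,0]

```text
time: 2.87
eef_pos: [0.4885, -0.2218, 0.3004]
orientation: [0.009, 1.0, 0.001, -0.001]
wrist_force: [0.5, -0.2, 0.4]
gripper_width: 0.0849
```

Run:
```python
from h import *
need([.4892,-.2243,.256],89)
s=r.camera("side"); crop(s,250,150,90,100,6,"k2s.png")
```

```text
d tool mm [-0.88 -2.55 44.44]
az 88.99 rotvec [ 0.0015 -0.0028 -0.0001]
t 2.8667 pos [ 0.4885 -0.2218  0.3004] F [ 0.46 -0.17  0.38] M [ 0.001 -0.001 -0.006] w 0.0849 j6 -2.075
```

View pics/k2s.png

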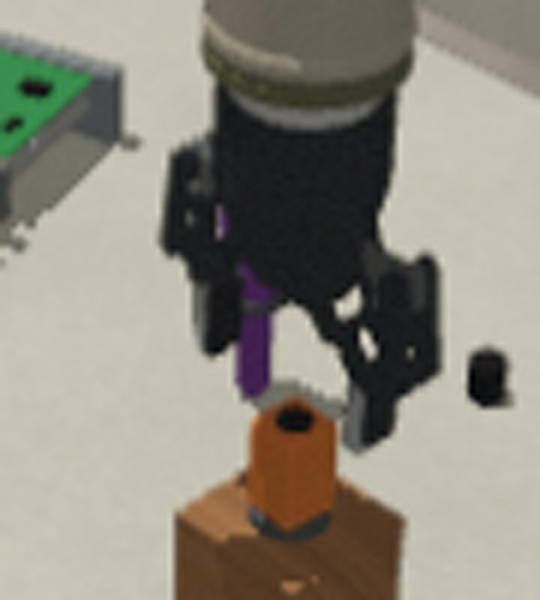

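send_rows:
  dp:
    - [-0.0009,-0.0025,0]
    - [0,0,0.014]
    - [0,0,0.016]
    - [0,0,0.012]
    - [0,0,0.004]
    - [0,0,0]
  rot:
    - [0.0015,-0.0028,0]
    - [0,0,0]
    - [0,0,0]
    - [0,0,0]
    - [0,0,0]
    - [0,0,0]

```text
time: 3.42
eef_pos: [0.4899, -0.2251, 0.2553]
orientation: [0.009, 1.0, -0.001, 0.001]
wrist_force: [-0.2, -0.2, -0.1]
gripper_width: 0.0852
```

Run:
```python
from h import *
need([.4892,-.2243,.254],89)
s=r.camera("side"); crop(s,250,150,90,100,6,"k3s.png")
```

```text
d tool mm [0.76 0.81 1.3 ]
az 89.02 rotvec [-0.0011  0.002   0.0003]
t 3.4167 pos [ 0.4899 -0.2251  0.2553] F [-0.18 -0.24 -0.09] M [ 0.073 -0.017  0.025] w 0.0852 j6 -2.079
```

View pics/k3s.png

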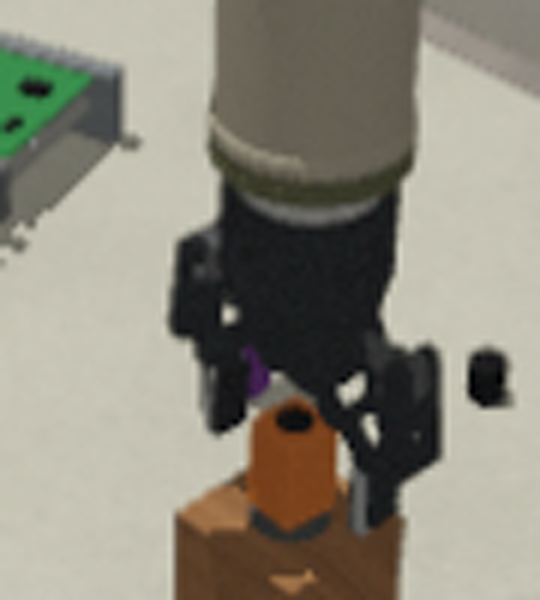

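The fingers straddle the orange handle at about (295,455) in the crop, so I'll close.

send_rows:
  dp:
    - [0,0,0]
    - [0,0,0]
    - [0,0,0]
    - [0,0,0]
    - [0,0,0]
    - [0,0,0]
    - [0,0,0]
    - [0,0,0]
  rot:
    - [0,0,0]
    - [0,0,0]
    - [0,0,0]
    - [0,0,0]
    - [0,0,0]
    - [0,0,0]
    - [0,0,0]
    - [0,0,0]
  hand: 0.0

```text
time: 4.13
eef_pos: [0.4903, -0.2251, 0.2564]
orientation: [0.008, 1.0, -0.001, 0.002]
wrist_force: [-2.1, 1.6, 5.9]
gripper_width: 0.0291
```

Run:
```python
from h import *
need([.4892,-.2243,.254],89)
s=r.camera("side"); crop(s,250,150,90,100,6,"k4s.png")
t=r.camera("top"); crop(t,310,170,80,70,8,"k4t.png")
```

```text
d tool mm [1.15 0.82 2.39]
az 89.04 rotvec [-0.0016  0.0035  0.0008]
t 4.1333 pos [ 0.4903 -0.2251  0.2564] F [-2.05  1.64  5.93] M [ 0.416  0.237 -0.022] w 0.0291 j6 -2.08
```

View pics/k4s.png

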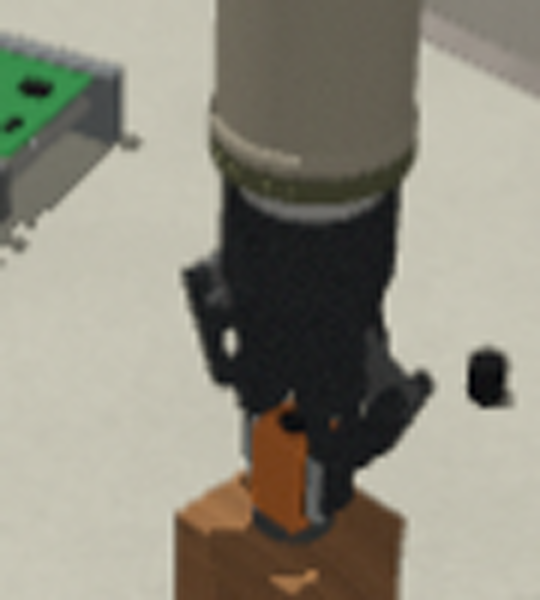

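send_rows:
  dp:
    - [0,0,-0.004]
    - [0,0,-0.008]
    - [0,0,-0.012]
    - [0,0,-0.015]
    - [0,0,-0.018]
    - [0,0,-0.02]
    - [0,0,-0.02]
    - [0,0,-0.016]
    - [0,0,-0.01]
    - [0,0,-0.002]
    - [0,0,0]
  rot:
    - [0,0,0]
    - [0,0,0]
    - [0,0,0]
    - [0,0,0]
    - [0,0,0]
    - [0,0,0]
    - [0,0,0]
    - [0,0,0]
    - [0,0,0]
    - [0,0,0]
    - [0,0,0]

```text
time: 5.15
eef_pos: [0.4899, -0.2251, 0.3817]
orientation: [0.008, 1.0, -0.001, 0.002]
wrist_force: [0.2, 0.2, -2.0]
gripper_width: 0.0297
```

Run:
```python
from h import *
need([.522,.1295,.385],89)
s=r.camera("side"); crop(s,240,100,110,160,4,"k5s.png")
```

```text
d tool mm [-26.13 355.07  -4.04]
az 89.04 rotvec [-0.0024  0.0044  0.0006]
t 5.15 pos [ 0.4899 -0.2251  0.3817] F [ 0.21  0.18 -1.99] M [-0.04   0.019 -0.049] w 0.0297 j6 -2.08
```

View pics/k5s.png

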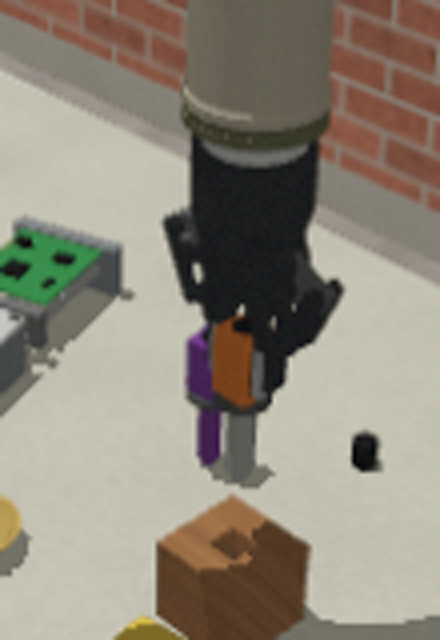

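The key is out of the stand and hanging straight below the gripper, with the tip at about (240,480) in the crop. Next I'll carry it over the holder.

send_rows:
  dp:
    - [-0.002,0.015,0]
    - [-0.002,0.025,0]
    - [-0.0025,0.034,0]
    - [-0.0025,0.036,0]
    - [-0.0025,0.037,0]
    - [-0.0025,0.037,0]
    - [-0.0025,0.037,0]
    - [-0.0025,0.036,0]
    - [-0.0025,0.034,0]
    - [-0.0025,0.032,0]
    - [-0.002,0.022,0]
    - [0,0.01,0]
  rot:
    - [0,0,0]
    - [0,0,0]
    - [0,0,0]
    - [0,0,0]
    - [0,0,0]
    - [0,0,0]
    - [0,0,0]
    - [0,0,0]
    - [0,0,0]
    - [0,0,0]
    - [0,0,0]
    - [0,0,0]

```text
time: 6.2
eef_pos: [0.5212, 0.1323, 0.3784]
orientation: [0.007, 1.0, -0.001, -0.0]
wrist_force: [-0.3, -0.6, -1.5]
gripper_width: 0.0294
```

send_rows:
  dp:
    - [0,0,0]
    - [0,0,0]
    - [0,0,0]
  rot:
    - [0,0,0]
    - [0,0,0]
    - [0,0,0]

```text
time: 6.45
eef_pos: [0.5216, 0.1286, 0.3794]
orientation: [0.009, 1.0, -0.001, 0.001]
wrist_force: [0.3, 0.5, -1.8]
gripper_width: 0.0297
```

Run:
```python
from h import *
need([.522,.1295,.312],89)
s=r.camera("side"); crop(s,170,80,110,140,5,"k6s.png")
```

```text
d tool mm [-0.31  1.09 67.43]
az 89.0 rotvec [-0.0023  0.0015  0.0001]
t 6.45 pos [0.5216 0.1286 0.3794] F [ 0.27  0.5  -1.83] M [-0.017 -0.042  0.049] w 0.0297 j6 -1.406
```

View pics/k6s.png

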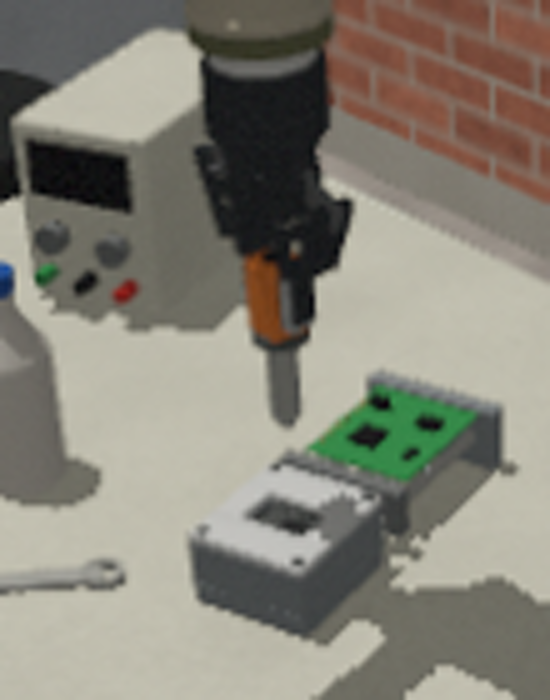

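send_rows:
  dp:
    - [-0.0003,0.001,0.01]
    - [0,0,0.018]
    - [0,0,0.018]
    - [0,0,0.012]
    - [0,0,0.006]
    - [0,0,0]
    - [0,0,0]
  rot:
    - [0,0,0]
    - [0,0,0]
    - [0,0,0]
    - [0,0,0]
    - [0,0,0]
    - [0,0,0]
    - [0,0,0]

```text
time: 7.08
eef_pos: [0.5223, 0.1302, 0.3163]
orientation: [0.009, 1.0, -0.001, 0.001]
wrist_force: [-0.2, -0.5, -1.8]
gripper_width: 0.0294
```

Run:
```python
from h import *
need([.522,.1295,.298],89)
s=r.camera("side"); crop(s,190,130,70,75,8,"k7s.png")
t=orig([(287,427)],170,80,5); print(ray2z("side",t,.128))
```

```text
d tool mm [ 0.33 -0.63 18.27]
az 89.01 rotvec [-0.0016  0.0025  0.0002]
t 7.0833 pos [0.5223 0.1302 0.3163] F [-0.2  -0.48 -1.77] M [-0.014 -0.009 -0.044] w 0.0294 j6 -1.403
[[0.51958271 0.12462363 0.128     ]]
```

View pics/k7s.png

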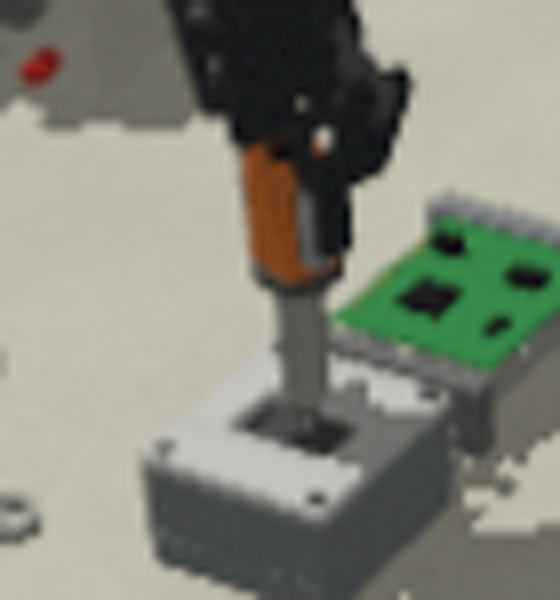

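send_rows:
  dp:
    - [0,0,0.003]
    - [0,0,0.003]
    - [0,0,0.003]
    - [0,0,0.003]
    - [0,0,0.002]
    - [0,0,0.001]
  rot:
    - [0,0,0]
    - [0,0,0]
    - [0,0,0]
    - [0,0,0]
    - [0,0,0]
    - [0,0,0]

```text
time: 7.63
eef_pos: [0.5221, 0.1304, 0.3007]
orientation: [0.008, 1.0, -0.001, 0.001]
wrist_force: [-0.3, -0.2, -2.6]
gripper_width: 0.0291
```

send_rows:
  dp:
    - [0,0,0.0015]
    - [0,0,0.0015]
    - [0,0,0.0015]
    - [0,0,0]
  rot:
    - [0,0,0]
    - [0,0,0]
    - [0,0,0]
    - [0,0,0]

```text
time: 7.97
eef_pos: [0.5222, 0.1304, 0.2964]
orientation: [0.008, 1.0, -0.001, 0.001]
wrist_force: [0.8, 0.4, -2.4]
gripper_width: 0.0293
```

send_rows:
  dp:
    - [0,0,0.0015]
    - [0,0,0.0015]
    - [0,0,0]
  rot:
    - [0,0,0]
    - [0,0,0]
    - [0,0,0]

```text
time: 8.22
eef_pos: [0.5222, 0.1304, 0.2934]
orientation: [0.008, 1.0, -0.001, 0.001]
wrist_force: [-0.5, -0.3, -2.1]
gripper_width: 0.0296
```

send_rows:
  dp:
    - [0,0,0.0015]
    - [0,0,0.0015]
    - [0,0,0]
  rot:
    - [0,0,0]
    - [0,0,0]
    - [0,0,0]

```text
time: 8.47
eef_pos: [0.5222, 0.1304, 0.2903]
orientation: [0.008, 1.0, -0.001, 0.001]
wrist_force: [0.2, 0.8, -1.8]
gripper_width: 0.0295
```

Run:
```python
from h import *
need([.522,.1295,.2894],89)
```

```text
d tool mm [ 0.14 -0.88  0.94]
az 89.04 rotvec [-0.0016  0.0023  0.0006]
t 8.4667 pos [0.5222 0.1304 0.2903] F [ 0.24  0.79 -1.85] M [0.013 0.019 0.068] w 0.0295 j6 -1.403
```

send_rows:
  dp:
    - [0,0,0.001]
    - [0,0,0.001]
    - [0,0,0]
  rot:
    - [0,0,0]
    - [0,0,0]
    - [0,0,0]

```text
time: 8.72
eef_pos: [0.5222, 0.1305, 0.2885]
orientation: [0.008, 1.0, -0.001, 0.001]
wrist_force: [-0.2, 0.1, -1.2]
gripper_width: 0.0293
```

send_rows:
  dp:
    - [0,0,0.001]
    - [0,0,0.001]
    - [0,0,0]
  rot:
    - [0,0,0]
    - [0,0,0]
    - [0,0,0]

```text
time: 8.97
eef_pos: [0.5222, 0.1305, 0.2865]
orientation: [0.008, 1.0, -0.001, 0.001]
wrist_force: [-0.2, 1.2, -1.8]
gripper_width: 0.0292
```

send_rows:
  dp:
    - [0,0,0.001]
    - [0,0,0.001]
    - [0,0,0.001]
    - [0,0,0]
  rot:
    - [0,0,0]
    - [0,0,0]
    - [0,0,0]
    - [0,0,0]

```text
time: 9.3
eef_pos: [0.5222, 0.1305, 0.2835]
orientation: [0.008, 1.0, -0.001, 0.001]
wrist_force: [-1.1, 1.7, -1.2]
gripper_width: 0.0296
```

Run:
```python
from h import *
need([.522,.1295,.2704],89)
s=r.camera("side"); crop(s,190,130,70,75,8,"k8s.png")
```

```text
d tool mm [ 0.24 -0.96 13.09]
az 89.04 rotvec [-0.0013  0.0025  0.0007]
t 9.3 pos [0.5222 0.1305 0.2835] F [-1.06  1.74 -1.17] M [ 0.428  0.114 -0.001] w 0.0296 j6 -1.403
```

View pics/k8s.png

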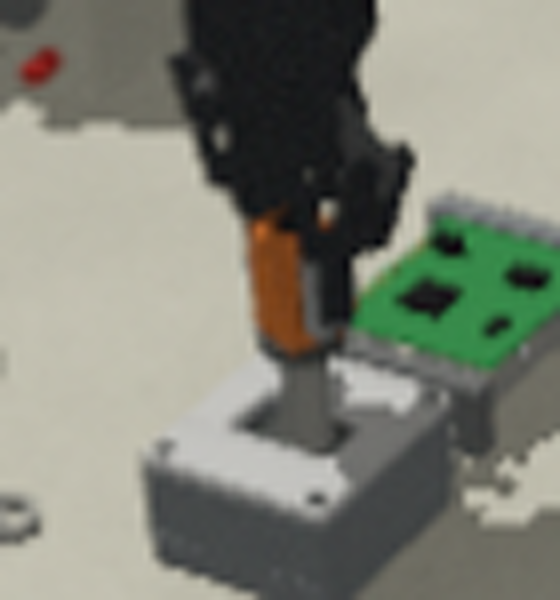

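send_rows:
  dp:
    - [0.0002,0.0004,0.001]
    - [0,0,0.001]
    - [0,0,0.001]
    - [0,0,0]
  rot:
    - [0,0,0]
    - [0,0,0]
    - [0,0,0]
    - [0,0,0]

```text
time: 9.68
eef_pos: [0.5221, 0.1306, 0.2804]
orientation: [0.008, 1.0, -0.001, 0.001]
wrist_force: [-0.6, -0.8, -2.1]
gripper_width: 0.0294
```

Run:
```python
from h import *
need([.522,.1295,.2704],89)
```

```text
d tool mm [ 0.06 -1.12 10.01]
az 89.03 rotvec [-0.0019  0.0025  0.0006]
t 9.6833 pos [0.5221 0.1306 0.2804] F [-0.57 -0.8  -2.11] M [ 0.049 -0.024 -0.001] w 0.0294 j6 -1.403
```

Free running. Continuing down.

send_rows:
  dp:
    - [0,0,0.0015]
    - [0,0,0.0015]
    - [0,0,0.0015]
    - [0,0,0.0015]
    - [0,0,0]
  rot:
    - [0,0,0]
    - [0,0,0]
    - [0,0,0]
    - [0,0,0]
    - [0,0,0]

```text
time: 10.1
eef_pos: [0.522, 0.1307, 0.2742]
orientation: [0.008, 1.0, -0.001, 0.001]
wrist_force: [0.5, 0.4, -0.7]
gripper_width: 0.0292
```

send_rows:
  dp:
    - [0,0,0.001]
    - [0,0,0.001]
    - [0,0,0]
  rot:
    - [0,0,0]
    - [0,0,0]
    - [0,0,0]

```text
time: 10.35
eef_pos: [0.5221, 0.1307, 0.2725]
orientation: [0.008, 1.0, -0.001, 0.001]
wrist_force: [-0.3, 0.8, -1.7]
gripper_width: 0.0298
```

Run:
```python
from h import *
need([.522,.1295,.2704],89)
```

```text
d tool mm [ 0.05 -1.23  2.09]
az 89.04 rotvec [-0.0016  0.0025  0.0007]
t 10.35 pos [0.5221 0.1307 0.2725] F [-0.3   0.77 -1.75] M [-0.009  0.04  -0.031] w 0.0298 j6 -1.403
```

send_rows:
  dp:
    - [0,0,0.001]
    - [0,0,0.0007]
    - [0,0,0]
  rot:
    - [0,0,0]
    - [0,0,0]
    - [0,0,0]

```text
time: 10.6
eef_pos: [0.5222, 0.1308, 0.2713]
orientation: [0.008, 1.0, -0.001, 0.002]
wrist_force: [-0.8, 0.8, -0.1]
gripper_width: 0.0296
```

send_rows:
  dp:
    - [0,0,0.0005]
    - [0,0,0.0005]
    - [0,0,0]
  rot:
    - [0,0,0]
    - [0,0,0]
    - [0,0,0]

```text
time: 10.85
eef_pos: [0.5225, 0.1309, 0.2712]
orientation: [0.008, 1.0, -0.001, 0.002]
wrist_force: [-2.3, -0.8, 7.7]
gripper_width: 0.0296
```

send_rows:
  dp:
    - [0,0,-0.0006]
    - [0,0,0]
    - [0,0,0]
    - [0,0,0]
    - [0,0,0]
    - [0,0,0]
    - [0,0,0]
  rot:
    - [0,0,0.03]
    - [0,0,0.07]
    - [0,0,0.07]
    - [0,0,0.07]
    - [0,0,0.07]
    - [0,0,0.07]
    - [0,0,0]

```text
time: 11.43
eef_pos: [0.5222, 0.1306, 0.2713]
orientation: [0.199, 0.98, -0.001, 0.002]
wrist_force: [-3.4, -1.1, 6.2]
gripper_width: 0.0296
```

Run:
```python
from h import *
need([.522,.1307,.2706],89-21.8)
```

```text
d tool mm [0.19 0.03 0.67]
az 67.01 rotvec [-0.0009  0.0034 -0.0032]
t 11.4333 pos [0.5222 0.1306 0.2713] F [-3.44 -1.05  6.15] M [-0.359  0.661  0.027] w 0.0296 j6 -1.018
```

send_rows:
  dp:
    - [0.0003,-0.0002,-0.0005]
    - [0,0,0]
    - [0,0,0]
    - [0,0,0]
    - [0,0,0]
    - [0,0,0]
  rot:
    - [0,0,0.07]
    - [0,0,0.07]
    - [0,0,0.07]
    - [0,0,0.07]
    - [0,0,0.07]
    - [0,0,0.05]

```text
time: 11.93
eef_pos: [0.5217, 0.1303, 0.2713]
orientation: [0.39, 0.921, -0.001, 0.002]
wrist_force: [-3.4, -3.0, 3.9]
gripper_width: 0.0295
```

Run:
```python
from h import *
need([.522,.1307,.2706],None)
s=r.camera("side"); crop(s,190,130,70,75,8,"k9s.png")
```

```text
d tool mm [0.07 0.51 0.71]
az 44.14 rotvec [-0.0003  0.0035  0.    ]
t 11.9333 pos [0.5217 0.1303 0.2713] F [-3.36 -3.    3.86] M [-0.688  0.591  0.167] w 0.0295 j6 -0.619
```

View pics/k9s.png

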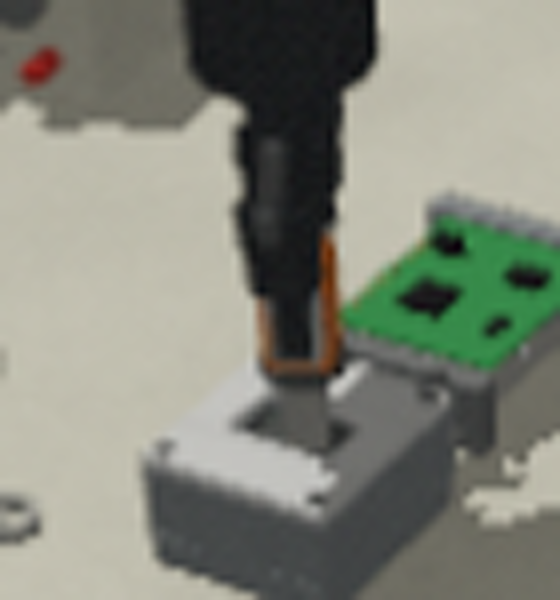

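send_rows:
  dp:
    - [0,-0.0005,0]
    - [0,0,0]
    - [0,0,0]
    - [0,0,0]
    - [0,0,0]
    - [0,0,0]
  rot:
    - [0,0,0.05]
    - [0,0,0.07]
    - [0,0,0.07]
    - [0,0,0.07]
    - [0,0,0.07]
    - [0,0,0.07]

```text
time: 12.48
eef_pos: [0.5212, 0.13, 0.2713]
orientation: [0.564, 0.826, -0.001, 0.001]
wrist_force: [-4.0, -2.9, 4.6]
gripper_width: 0.0297
```

Run:
```python
from h import *
need([.5215,.1299,.2706],None)
```

```text
d tool mm [-0.2   0.23  0.69]
az 21.32 rotvec [ 0.0008  0.0031 -0.    ]
t 12.4833 pos [0.5212 0.13   0.2713] F [-4.01 -2.92  4.61] M [-0.669  0.923  0.184] w 0.0297 j6 -0.221
```

send_rows:
  dp:
    - [-0.0003,-0.0007,-0.0003]
    - [0,0,0]
    - [0,0,0]
    - [0,0,0]
    - [0,0,0]
    - [0,0,0]
    - [0,0,0]
  rot:
    - [0,0,0.05]
    - [0,0,0.07]
    - [0,0,0.07]
    - [0,0,0.07]
    - [0,0,0.07]
    - [0,0,0.06]
    - [0,0,0]

```text
time: 13.07
eef_pos: [0.5206, 0.1298, 0.2713]
orientation: [0.713, 0.701, -0.0, 0.001]
wrist_force: [-4.3, -2.3, 1.5]
gripper_width: 0.0295
```

Run:
```python
from h import *
need([.5215,.1299,.2706],None)
```

```text
d tool mm [0.15 0.91 0.71]
az -1.0 rotvec [ 0.0017  0.0018 -0.    ]
t 13.0667 pos [0.5206 0.1298 0.2713] F [-4.34 -2.31  1.45] M [-0.311  0.9    0.019] w 0.0295 j6 0.168
```

send_rows:
  dp:
    - [-0.0003,-0.0006,0]
    - [0,0,0]
  rot:
    - [0,0,0]
    - [0,0,0]

```text
time: 13.23
eef_pos: [0.5202, 0.1296, 0.2713]
orientation: [0.712, 0.702, 0.001, 0.001]
wrist_force: [-0.6, 0.5, -1.1]
gripper_width: 0.0289
```

send_rows:
  dp:
    - [0,0,0]
    - [0,0,0]
    - [0,0,0]
    - [0,0,0]
    - [0,0,0]
    - [0,0,0]
  rot:
    - [0,0,0]
    - [0,0,0]
    - [0,0,0]
    - [0,0,0]
    - [0,0,0]
    - [0,0,0]
  hand: 0.075

```text
time: 13.73
eef_pos: [0.5203, 0.1296, 0.2715]
orientation: [0.713, 0.701, 0.001, 0.002]
wrist_force: [-0.2, -0.3, -0.3]
gripper_width: 0.0746
```

Run:
```python
from h import *
need([.5215,.1299,.2706],None)
s=r.camera("side"); crop(s,190,120,75,85,7,"k10s.png")
t=r.camera("top"); crop(t,170,160,80,70,8,"k10t.png")
```

```text
d tool mm [0.35 1.14 0.92]
az -0.91 rotvec [ 0.003   0.0014 -0.    ]
t 13.7333 pos [0.5203 0.1296 0.2715] F [-0.16 -0.31 -0.31] M [ 0.028 -0.03   0.017] w 0.0746 j6 0.166
```

View pics/k10s.png

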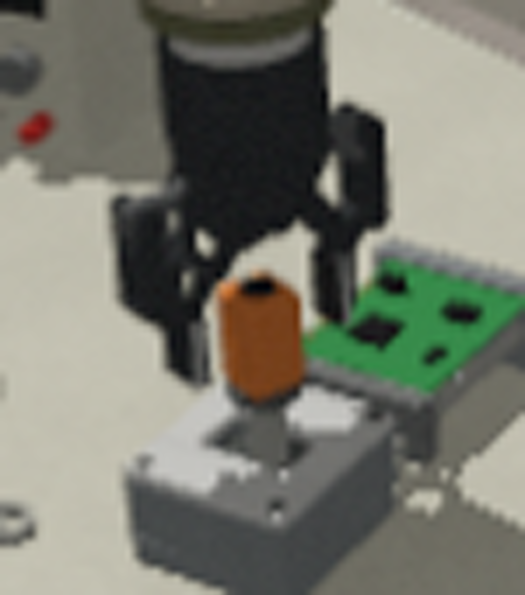

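View pics/k10t.png

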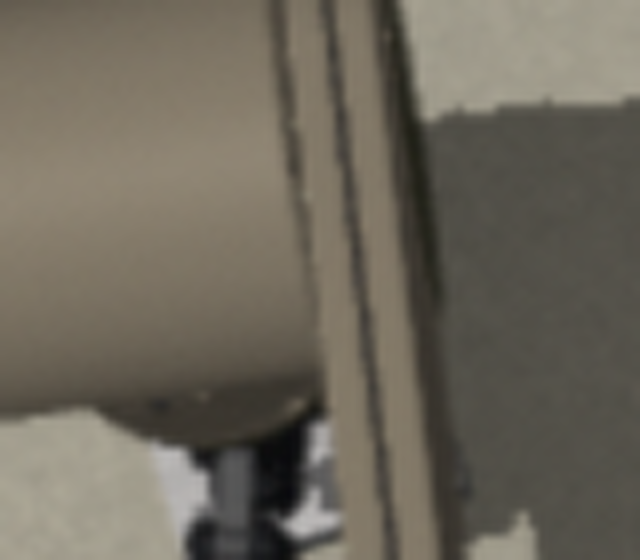

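send_rows:
  dp:
    - [0,0,0]
    - [0,0,0]
    - [0,0,0]
    - [0,0,0]
    - [0,0,0]
    - [0,0,0]
    - [0,0,0]
    - [0,0,0]
    - [0,0,0]
    - [0,0,0]
    - [0,0,0]
    - [0,0,0]
  rot:
    - [0,0,-0.05]
    - [0,0,-0.1]
    - [0,0,-0.12]
    - [0,0,-0.12]
    - [0,0,-0.12]
    - [0,0,-0.12]
    - [0,0,-0.12]
    - [0,0,-0.12]
    - [0,0,-0.12]
    - [0,0,-0.12]
    - [0,0,-0.12]
    - [0,0,-0.12]

```text
time: 14.83
eef_pos: [0.5203, 0.1295, 0.2714]
orientation: [0.115, 0.993, -0.001, 0.001]
wrist_force: [0.4, -0.1, 0.1]
gripper_width: 0.0747
```

send_rows:
  dp:
    - [0,0,0]
    - [0,0,0]
    - [0,0,0]
    - [0,0,0]
  rot:
    - [0,0,-0.12]
    - [0,0,-0.1]
    - [0,0,0]
    - [0,0,0]

```text
time: 15.17
eef_pos: [0.5203, 0.1295, 0.2714]
orientation: [0.01, 1.0, -0.001, 0.001]
wrist_force: [-0.1, -1.0, 0.5]
gripper_width: 0.0752
```

Run:
```python
from h import *
need([.5206,.1311,.271],89)
s=r.camera("side"); crop(s,190,120,75,85,7,"k11s.png")
```

```text
d tool mm [-0.29  1.57  0.41]
az 88.86 rotvec [-0.0015  0.0028 -0.0025]
t 15.1667 pos [0.5203 0.1295 0.2714] F [-0.14 -1.01  0.49] M [ 0.002  0.005 -0.006] w 0.0752 j6 -1.401
```

View pics/k11s.png

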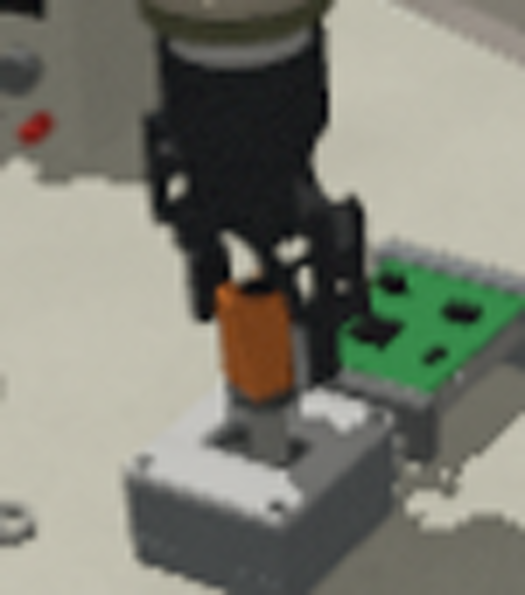

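send_rows:
  dp:
    - [-0.0003,0.0016,0]
    - [0,0,0]
  rot:
    - [0,0,0]
    - [0,0,0]

```text
time: 15.38
eef_pos: [0.5206, 0.1313, 0.2714]
orientation: [0.009, 1.0, -0.001, 0.001]
wrist_force: [0.4, -0.0, 0.3]
gripper_width: 0.075
```

send_rows:
  dp:
    - [0,0,0]
    - [0,0,0]
    - [0,0,0]
    - [0,0,0]
    - [0,0,0]
    - [0,0,0]
    - [0,0,0]
    - [0,0,0]
  rot:
    - [0,0,0]
    - [0,0,0]
    - [0,0,0]
    - [0,0,0]
    - [0,0,0]
    - [0,0,0]
    - [0,0,0]
    - [0,0,0]
  hand: 0.0

```text
time: 16.05
eef_pos: [0.5206, 0.1311, 0.2715]
orientation: [0.008, 1.0, -0.001, 0.001]
wrist_force: [0.1, 0.2, 1.3]
gripper_width: 0.0295
```

Run:
```python
from h import *
need([.5206,.1311,.271],89)
s=r.camera("side"); crop(s,190,120,75,85,7,"k12s.png")
```

```text
d tool mm [ 0.03 -0.04  0.5 ]
az 89.04 rotvec [-0.0015  0.0029  0.0006]
t 16.05 pos [0.5206 0.1311 0.2715] F [0.1  0.22 1.29] M [ 0.038  0.067 -0.002] w 0.0295 j6 -1.401
```

View pics/k12s.png

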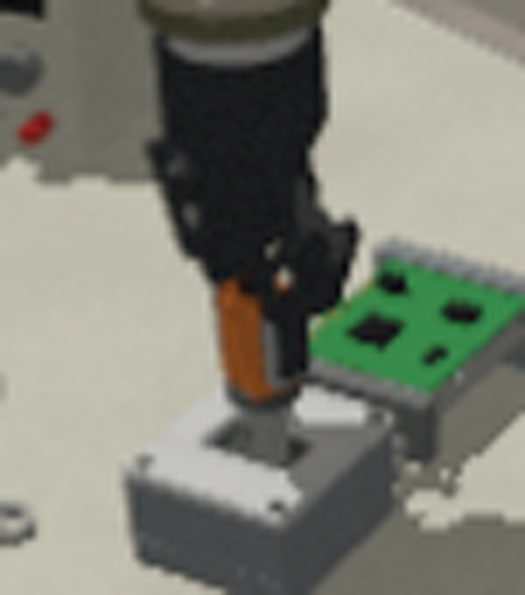

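send_rows:
  dp:
    - [0,0,0]
    - [0,0,0]
    - [0,0,0]
    - [0,0,0]
    - [0,0,0]
    - [0,0,0]
    - [0,0,0]
  rot:
    - [0,0,0.04]
    - [0,0,0.07]
    - [0,0,0.07]
    - [0,0,0.07]
    - [0,0,0.07]
    - [0,0,0.07]
    - [0,0,0]

```text
time: 16.68
eef_pos: [0.5206, 0.1311, 0.2715]
orientation: [0.204, 0.979, -0.001, 0.002]
wrist_force: [-0.8, -0.8, 2.2]
gripper_width: 0.0295
```

Run:
```python
from h import *
need([.5206,.1311,.271],89-.39*57.3)
```

```text
d tool mm [ 0.   -0.01  0.51]
az 66.51 rotvec [-0.0004  0.0032 -0.0025]
t 16.6833 pos [0.5206 0.1311 0.2715] F [-0.84 -0.76  2.21] M [-0.007  0.176 -0.001] w 0.0295 j6 -1.008
```

send_rows:
  dp:
    - [0,0,0]
    - [0,0,0]
    - [0,0,0]
    - [0,0,0]
    - [0,0,0]
  rot:
    - [0,0,0.06]
    - [0,0,0.06]
    - [0,0,0.06]
    - [0,0,0.06]
    - [0,0,0]

```text
time: 17.1
eef_pos: [0.5206, 0.1311, 0.2715]
orientation: [0.318, 0.948, -0.0, 0.002]
wrist_force: [-0.3, 0.3, 2.6]
gripper_width: 0.0296
```

Run:
```python
from h import *
need([.5206,.1311,.271],89-.63*57.3)
```

```text
d tool mm [0.   0.01 0.5 ]
az 52.92 rotvec [0.0003 0.0032 0.0003]
t 17.1 pos [0.5206 0.1311 0.2715] F [-0.33  0.28  2.57] M [-0.104  0.201  0.063] w 0.0296 j6 -0.771
```

Now I'll go in small steps and watch Mz at rest.

send_rows:
  dp:
    - [0,0,0]
    - [0,0,0]
    - [0,0,0]
    - [0,0,0]
  rot:
    - [0,0,0.03]
    - [0,0,0.03]
    - [0,0,0.03]
    - [0,0,0]

```text
time: 17.43
eef_pos: [0.5206, 0.1311, 0.2715]
orientation: [0.359, 0.933, -0.0, 0.002]
wrist_force: [-0.7, 0.1, 3.3]
gripper_width: 0.0294
```

Run:
```python
from h import *
need([.5206,.1311,.271],89-.72*57.3)
```

```text
d tool mm [0.   0.01 0.5 ]
az 47.91 rotvec [0.0006 0.0031 0.0029]
t 17.4333 pos [0.5206 0.1311 0.2715] F [-0.68  0.12  3.28] M [-0.09   0.368  0.108] w 0.0294 j6 -0.684
```

send_rows:
  dp:
    - [0,0,0]
    - [0,0,0]
    - [0,0,0]
  rot:
    - [0,0,0.03]
    - [0,0,0.03]
    - [0,0,0]

```text
time: 17.68
eef_pos: [0.5206, 0.1311, 0.2715]
orientation: [0.387, 0.922, -0.0, 0.002]
wrist_force: [-0.9, -1.1, 3.2]
gripper_width: 0.0296
```

Run:
```python
from h import *
need([.5206,.1311,.271],89-.78*57.3)
```

```text
d tool mm [0.02 0.03 0.5 ]
az 44.46 rotvec [0.0007 0.0031 0.0027]
t 17.6833 pos [0.5206 0.1311 0.2715] F [-0.86 -1.1   3.2 ] M [-0.164  0.353  0.052] w 0.0296 j6 -0.623
```

send_rows:
  dp:
    - [0,0,0]
    - [0,0,0]
    - [0,0,0]
  rot:
    - [0,0,0.02]
    - [0,0,0.02]
    - [0,0,0]

```text
time: 17.93
eef_pos: [0.5206, 0.1311, 0.2715]
orientation: [0.407, 0.914, -0.0, 0.002]
wrist_force: [-1.5, -2.1, 2.8]
gripper_width: 0.0294
```

Run:
```python
from h import *
need([.5206,.1311,.271],89-.82*57.3)
```

```text
d tool mm [0.02 0.   0.5 ]
az 42.03 rotvec [0.0009 0.003  0.0003]
t 17.9333 pos [0.5206 0.1311 0.2715] F [-1.48 -2.13  2.75] M [-0.177  0.52   0.089] w 0.0294 j6 -0.581
```

send_rows:
  dp:
    - [0,0,0]
    - [0,0,0]
    - [0,0,0]
  rot:
    - [0,0,0.02]
    - [0,0,0.02]
    - [0,0,0]

```text
time: 18.18
eef_pos: [0.5206, 0.1311, 0.2715]
orientation: [0.425, 0.905, -0.0, 0.002]
wrist_force: [-1.9, -1.1, 4.4]
gripper_width: 0.029
```

Run:
```python
from h import *
need([.5206,.1311,.271],89-.86*57.3)
```

```text
d tool mm [0.01 0.01 0.48]
az 39.68 rotvec [ 0.001   0.003  -0.0008]
t 18.1833 pos [0.5206 0.1311 0.2715] F [-1.93 -1.13  4.38] M [-0.303  0.564  0.084] w 0.029 j6 -0.54
```

send_rows:
  dp:
    - [0,0,0]
    - [0,0,0]
    - [0,0,0]
  rot:
    - [0,0,0.02]
    - [0,0,0.02]
    - [0,0,0]

```text
time: 18.43
eef_pos: [0.5206, 0.1311, 0.2715]
orientation: [0.443, 0.896, -0.0, 0.002]
wrist_force: [-2.6, -1.4, 4.7]
gripper_width: 0.0291
```

Run:
```python
from h import *
need([.5206,.1311,.271],89-.90*57.3)
```

```text
d tool mm [0.01 0.02 0.46]
az 37.36 rotvec [ 0.0011  0.0029 -0.0012]
t 18.4333 pos [0.5206 0.1311 0.2715] F [-2.58 -1.39  4.73] M [-0.281  0.628  0.082] w 0.0291 j6 -0.5
```

send_rows:
  dp:
    - [0,0,0]
    - [0,0,0]
    - [0,0,0]
  rot:
    - [0,0,0.02]
    - [0,0,0.02]
    - [0,0,0]

```text
time: 18.68
eef_pos: [0.5206, 0.1311, 0.2715]
orientation: [0.461, 0.887, -0.0, 0.002]
wrist_force: [-2.4, -1.5, 5.6]
gripper_width: 0.029
```

Run:
```python
from h import *
need([.5206,.1311,.271],89-.94*57.3)
```

```text
d tool mm [0.01 0.01 0.47]
az 35.06 rotvec [ 0.0013  0.0029 -0.0014]
t 18.6833 pos [0.5206 0.1311 0.2715] F [-2.43 -1.45  5.57] M [-0.407  0.681  0.137] w 0.029 j6 -0.459
```

send_rows:
  dp:
    - [0,-0.0003,-0.0003]
    - [0,0,0]
    - [0,0,0]
  rot:
    - [0,0,0.02]
    - [0,0,0.02]
    - [0,0,0]

```text
time: 18.93
eef_pos: [0.5204, 0.131, 0.2715]
orientation: [0.479, 0.878, 0.0, 0.002]
wrist_force: [-0.0, 0.1, 0.5]
gripper_width: 0.0295
```

Run:
```python
from h import *
need([.5206,.1311,.271],89-.98*57.3)
```

```text
d tool mm [-0.03  0.21  0.52]
az 32.76 rotvec [ 0.0018  0.0028 -0.0015]
t 18.9333 pos [0.5204 0.131  0.2715] F [-0.02  0.09  0.52] M [-0.092  0.027  0.106] w 0.0295 j6 -0.419
```

send_rows:
  dp:
    - [0,0,0]
    - [0,0,0]
    - [0,0,0]
  rot:
    - [0,0,0.02]
    - [0,0,0.02]
    - [0,0,0]

```text
time: 19.18
eef_pos: [0.5204, 0.131, 0.2716]
orientation: [0.496, 0.868, 0.0, 0.002]
wrist_force: [0.6, -0.1, -0.9]
gripper_width: 0.0292
```

Run:
```python
from h import *
need([.5206,.1311,.271],89-1.02*57.3)
```

```text
d tool mm [-0.02  0.23  0.55]
az 30.48 rotvec [ 0.0018  0.0027 -0.0013]
t 19.1833 pos [0.5204 0.131  0.2716] F [ 0.63 -0.11 -0.95] M [ 0.017 -0.219  0.103] w 0.0292 j6 -0.38
```

send_rows:
  dp:
    - [0,0,0]
    - [0,0,0]
    - [0,0,0]
  rot:
    - [0,0,0.02]
    - [0,0,0.02]
    - [0,0,0]

```text
time: 19.43
eef_pos: [0.5204, 0.131, 0.2715]
orientation: [0.514, 0.858, 0.0, 0.002]
wrist_force: [2.0, 1.1, -3.2]
gripper_width: 0.0291
```

Run:
```python
from h import *
need([.5206,.1311,.271],89-1.06*57.3)
```

```text
d tool mm [-0.01  0.24  0.55]
az 28.19 rotvec [ 0.0018  0.0026 -0.0012]
t 19.4333 pos [0.5204 0.131  0.2715] F [ 2.03  1.15 -3.16] M [ 0.084 -0.403  0.088] w 0.0291 j6 -0.34
```

send_rows:
  dp:
    - [0,0.0001,0]
    - [0,0,0]
    - [0,0,0]
  rot:
    - [0,0,0.02]
    - [0,0,0.02]
    - [0,0,0]

```text
time: 19.68
eef_pos: [0.5204, 0.131, 0.2716]
orientation: [0.531, 0.848, 0.0, 0.002]
wrist_force: [2.0, 0.4, -4.2]
gripper_width: 0.0294
```

Run:
```python
from h import *
need([.5206,.1311,.271],89-1.10*57.3)
s=r.camera("side"); crop(s,190,120,75,85,7,"k13s.png")
```

```text
d tool mm [0.01 0.2  0.58]
az 25.9 rotvec [ 0.0017  0.0026 -0.0012]
t 19.6833 pos [0.5204 0.131  0.2716] F [ 1.95  0.4  -4.24] M [ 0.156 -0.411  0.071] w 0.0294 j6 -0.3
```

View pics/k13s.png

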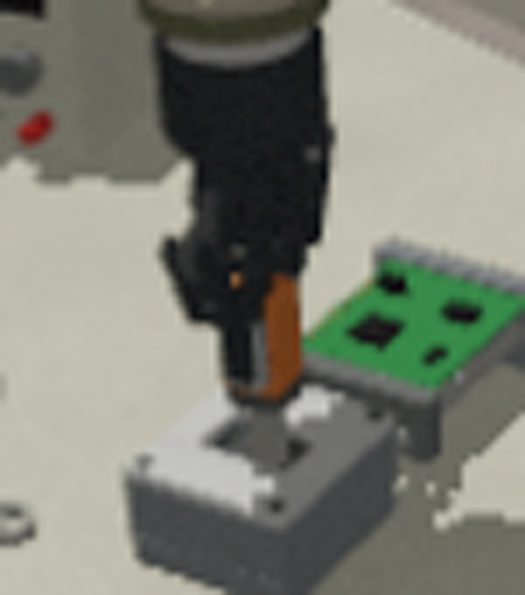

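send_rows:
  dp:
    - [0,0,0]
    - [0,0,0]
    - [0,0,0]
  rot:
    - [0,0,0.02]
    - [0,0,0.02]
    - [0,0,0]

```text
time: 19.98
eef_pos: [0.5204, 0.131, 0.2716]
orientation: [0.547, 0.837, 0.0, 0.002]
wrist_force: [3.0, 0.8, -4.8]
gripper_width: 0.0294
```

Run:
```python
from h import *
need([.5206,.1311,.271],89-1.14*57.3)
```

```text
d tool mm [-0.02  0.22  0.58]
az 23.61 rotvec [ 0.0018  0.0024 -0.0011]
t 19.9833 pos [0.5204 0.131  0.2716] F [ 2.99  0.84 -4.84] M [ 0.153 -0.458  0.298] w 0.0294 j6 -0.26
```

send_rows:
  dp:
    - [0,0.0001,0.0002]
    - [0,0,0]
  rot:
    - [0,0,0.0]
    - [0,0,0]

```text
time: 20.15
eef_pos: [0.5205, 0.131, 0.2716]
orientation: [0.547, 0.837, 0.0, 0.001]
wrist_force: [0.1, 0.9, -2.8]
gripper_width: 0.0295
```

Run:
```python
from h import *
need([.5206,.1311,.271],89-1.14*57.3)
```

```text
d tool mm [0.02 0.15 0.57]
az 23.73 rotvec [0.0016 0.0025 0.0009]
t 20.15 pos [0.5205 0.131  0.2716] F [ 0.11  0.89 -2.83] M [ 0.124 -0.111  0.172] w 0.0295 j6 -0.262
```

send_rows:
  dp:
    - [0,0,0]
    - [0,0,0]
  rot:
    - [0,0,0.02]
    - [0,0,0]

```text
time: 20.32
eef_pos: [0.5205, 0.131, 0.2716]
orientation: [0.556, 0.831, 0.0, 0.002]
wrist_force: [-0.4, 0.7, -1.5]
gripper_width: 0.0295
```

Run:
```python
from h import *
need([.5206,.1311,.271],89-1.16*57.3)
```

```text
d tool mm [0.   0.15 0.55]
az 22.49 rotvec [ 0.0017  0.0025 -0.0007]
t 20.3167 pos [0.5205 0.131  0.2716] F [-0.4   0.67 -1.51] M [ 0.077 -0.052  0.397] w 0.0295 j6 -0.24
```

send_rows:
  dp:
    - [0,0,0]
    - [0,0,0]
  rot:
    - [0,0,0.015]
    - [0,0,0]

```text
time: 20.48
eef_pos: [0.5205, 0.131, 0.2716]
orientation: [0.562, 0.827, 0.0, 0.002]
wrist_force: [-0.9, 0.4, -1.5]
gripper_width: 0.0291
```

Run:
```python
from h import *
need([.5206,.1311,.271],89-1.175*57.3)
```

```text
d tool mm [0.02 0.14 0.56]
az 21.65 rotvec [ 0.0017  0.0025 -0.0003]
t 20.4833 pos [0.5205 0.131  0.2716] F [-0.9   0.41 -1.54] M [0.06  0.024 0.48 ] w 0.0291 j6 -0.225
```

At rest the moment rose 0.17 → 0.40 → 0.48 N·m over 0.035 rad, so the stop has been reached. I'll relax the wind-up and release.

send_rows:
  dp:
    - [0,-0.0001,0]
    - [0,0,0]
  rot:
    - [0,0,-0.025]
    - [0,0,0]

```text
time: 20.65
eef_pos: [0.5205, 0.131, 0.2716]
orientation: [0.551, 0.835, 0.0, 0.002]
wrist_force: [-0.3, -0.8, -1.3]
gripper_width: 0.0291
```

Run:
```python
from h import *
need([.5206,.1311,.271],None)
```

```text
d tool mm [0.05 0.18 0.58]
az 23.18 rotvec [ 0.002   0.0024 -0.    ]
t 20.65 pos [0.5205 0.131  0.2716] F [-0.28 -0.77 -1.25] M [ 0.056 -0.005 -0.012] w 0.0291 j6 -0.252
```

send_rows:
  dp:
    - [0,0,0]
    - [0,0,0]
    - [0,0,0]
    - [0,0,0]
    - [0,0,0]
    - [0,0,0]
    - [0,0,0]
  rot:
    - [0,0,0]
    - [0,0,0]
    - [0,0,0]
    - [0,0,0]
    - [0,0,0]
    - [0,0,0]
    - [0,0,0]
  hand: 0.08

```text
time: 21.23
eef_pos: [0.5205, 0.131, 0.2716]
orientation: [0.551, 0.835, 0.0, 0.002]
wrist_force: [0.5, -0.2, -1.0]
gripper_width: 0.0799
```

Run:
```python
from h import *
need([.5206,.1311,.271],None)
s=r.camera("side"); crop(s,190,120,75,85,7,"k14s.png")
```

```text
d tool mm [0.06 0.15 0.59]
az 23.14 rotvec [ 0.002   0.0025 -0.    ]
t 21.2333 pos [0.5205 0.131  0.2716] F [ 0.52 -0.21 -1.  ] M [ 0.032  0.075 -0.027] w 0.0799 j6 -0.252
```

View pics/k14s.png

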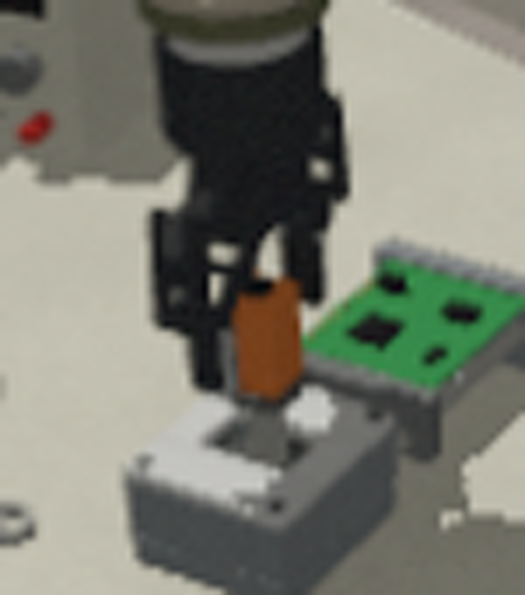

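send_rows:
  dp:
    - [0,0,-0.004]
    - [0,0,-0.008]
    - [0,0,-0.012]
    - [0,0,-0.016]
    - [0,0,-0.02]
    - [0,0,-0.025]
    - [0,0,-0.025]
    - [0,0,-0.02]
    - [0,0,0]
  rot:
    - [0,0,0]
    - [0,0,0]
    - [0,0,0]
    - [0,0,0]
    - [0,0,0]
    - [0,0,0]
    - [0,0,0]
    - [0,0,0]
    - [0,0,0]

```text
time: 22.03
eef_pos: [0.5212, 0.1314, 0.4088]
orientation: [0.551, 0.835, 0.003, 0.005]
wrist_force: [-0.5, 0.1, 0.7]
gripper_width: 0.0802
```

Run:
```python
from h import *
need([.5206,.1311,.271],None)
s=r.camera("side"); crop(s,190,120,75,85,7,"k15s.png"); cv2.imwrite("pics/full15.png",s)
# expected pixel of seated upright key: handle top, handle bottom, slot
for z in (.140,.090,.084): 
    print(z,(proj("side",[[.5207,.1309,z]])[0]-[190,120])*7)
```

```text
d tool mm [  0.63  -2.25 137.76]
az 23.15 rotvec [ 0.0114  0.0049 -0.    ]
t 22.0333 pos [0.5212 0.1314 0.4088] F [-0.5   0.12  0.73] M [ 0.003  0.037 -0.014] w 0.0802 j6 -0.252
0.14 [250.98722043 286.77661585]
0.09 [257.53810007 377.64254965]
0.084 [258.31042131 388.29641955]
```

View pics/k15s.png

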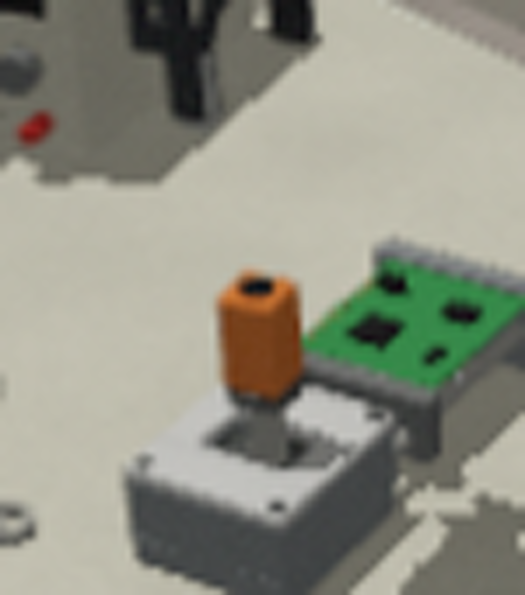

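View pics/full15.png

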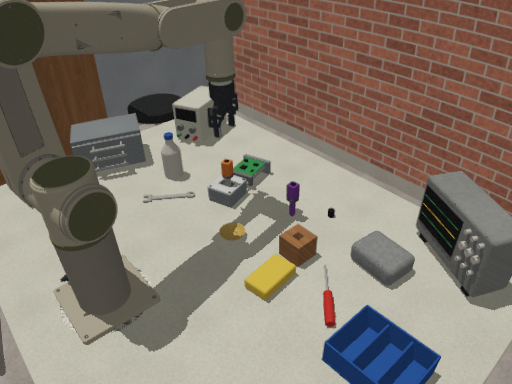

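Run:
```python
from h import *
print(r.sign_off())
```

```text
the job is handed in; nothing more can be done
None
```

The screw is tightened to its stop, and the orange key stands in it with the gripper clear above. I handed the job in at about 22 s.

- **Seating:** I took the key from the stand and lowered it into the socket on the first try, at about 10 N. The bottom came within 1 mm of the depth I expected.
- **Tightening:** I turned the screw clockwise about 90°, let go, took a fresh grip and turned about another 65°. At that point the moment at rest rose to 0.48 N·m, well above the 0.15 N·m friction, so I took that as the stop. I then eased off the twist and released the key.
- **Last checks:** The side picture shows the key at full depth, within about 1 px of the expected height, leaning slightly within the socket's clearance. The jaw has moved a few millimetres towards the board, the bystanders I could see look unmoved, and nothing touches the arm.
- **Not checked:** I took no final top view because the arm blocks it. I read the stop from the wrist moment, not from the screw's angle.

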